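Dock the order desk's handhelds for the night

TASK

The shop is closing: put each of the four handheld devices left lying on the desk (telephone handset, card terminal, stock scanner, label printer) onto its own charging dock, the one of its colour and size, so that it lies flat in the seat, face up, its foot with the brass strips towards the dock's contact block. Set each one down gently, without dropping it, and leave the tape roll and the hand stamp between the docks where they are.

Things in the scene. Friction and masses are not known exactly. Their poses are not given: they have to be found in the camera images.
- phone_center (a point): White cordless telephone handset with a green-grey display, grey number keys, one green and one red key; sizes in mm: a block 150 long (its x), 46 wide (its y), 26 high (its z), lying loose, face up. The point is its centre, 13 above its underside. +x runs from the foot (end with two brass charging strips) to the head, +z up. Grip across its width at mid-length.
- terminal_center (a point): Black card payment terminal with a light screen, white keys and a row of red, yellow and green keys; sizes in mm: a block 140 long (its x), 62 wide (its y), 34 high (its z), lying loose, face up. The point is its centre, 17 above its underside. +x runs from the foot (end with two brass charging strips) to the head, +z up. Grip across its width at mid-length.
- scanner_center (a point): Yellow handheld stock scanner with black face, large dark screen, small grey keys and a dark red window at its head end; sizes in mm: a block 156 long (its x), 54 wide (its y), 30 high (its z), lying loose, face up. The point is its centre, 15 above its underside. +x runs from the foot (end with two brass charging strips) to the head, +z up. Grip across its width at mid-length.
- printer_center (a point): Blue portable label printer with a grey door, a paper slot and a white label end sticking 10 mm out of its top; sizes in mm: a block 110 long (its x), 64 wide (its y), 46 high (its z), lying loose, face up. The point is its centre, 23 above its underside. +x runs from the foot (end with two brass charging strips) to the head, +z up. Grip across its width at mid-length.
- phone_dock: White fixed charging dock of the telephone handset. Flat seat 164 x 60 mm, floor 10 mm above desk; lips 9 mm high, 8 thick, at the +x end and the 4 corners, long sides open for fingers; at -x a contact block with brass pins, 16 thick, 14 above floor. Origin: desk level, mid seat-side face of block; +x along the seat. Seat centre x=82, y=0 mm; seated device: foot to block, centre at z=23.
- terminal_dock: Black fixed charging dock of the card terminal. Flat seat 154 x 76 mm, floor 10 mm above desk; lips 9 mm high, 8 thick, at the +x end and the 4 corners, long sides open for fingers; at -x a contact block with brass pins, 16 thick, 14 above floor. Origin: desk level, mid seat-side face of block; +x along the seat. Seat centre x=77, y=0 mm; seated device: foot to block, centre at z=27.
- scanner_dock: Yellow fixed charging dock of the stock scanner. Flat seat 170 x 68 mm, floor 10 mm above desk; lips 9 mm high, 8 thick, at the +x end and the 4 corners, long sides open for fingers; at -x a contact block with brass pins, 16 thick, 14 above floor. Origin: desk level, mid seat-side face of block; +x along the seat. Seat centre x=85, y=0 mm; seated device: foot to block, centre at z=25.
- printer_dock: Blue fixed charging dock of the label printer. Flat seat 124 x 78 mm, floor 10 mm above desk; lips 9 mm high, 8 thick, at the +x end and the 4 corners, long sides open for fingers; at -x a contact block with brass pins, 16 thick, 14 above floor. Origin: desk level, mid seat-side face of block; +x along the seat. Seat centre x=62, y=0 mm; seated device: foot to block, centre at z=33.
- tape_center (a point): Small roll of amber adhesive tape, 44 mm across, 18 high, lying loose flat on the desk between two docks; the point is its centre, 9 above the desk. Not to be moved.
- stamp_center (a point): Hand stamp with black round foot 32 mm across and dark wooden handle, 65 high, standing loose on the desk between two docks; the point is its centre, half-way up. Not to be moved or tipped.

How it is judged (in metres and radians):
At the end, for the whole second after the job is handed in: Each device is released and at rest in its own dock: centre within 12 mm of the seat's centre along and across the dock, within 4 mm of its seated height, tilted less than 0.06 rad, foot towards the contact block; the tape roll and the stamp are within 30 mm of where they stood (x of phone_center in the frame of phone_dock between 0.07 and 0.094 m and y of phone_center in the frame of phone_dock between -0.012 and 0.012 m and z of phone_center in the frame of phone_dock between 0.019 and 0.027 m and angle between each of phone_center, terminal_center, scanner_center, printer_center's own z axis and vertical below 0.06 rad and x of phone_dock in the frame of phone_center below -0.04 m and linear speed of each of phone, terminal, scanner, printer below 0.02 m/s and contact force between each of phone, terminal, scanner, printer and the fingers below 0.1 N and x of terminal_center in the frame of terminal_dock between 0.065 and 0.089 m and y of terminal_center in the frame of terminal_dock between -0.012 and 0.012 m and z of terminal_center in the frame of terminal_dock between 0.023 and 0.031 m and x of terminal_dock in the frame of terminal_center below -0.04 m and x of scanner_center in the frame of scanner_dock between 0.073 and 0.097 m and y of scanner_center in the frame of scanner_dock between -0.012 and 0.012 m and z of scanner_center in the frame of scanner_dock between 0.021 and 0.029 m and x of scanner_dock in the frame of scanner_center below -0.04 m and x of printer_center in the frame of printer_dock between 0.05 and 0.074 m and y of printer_center in the frame of printer_dock between -0.012 and 0.012 m and z of printer_center in the frame of printer_dock between 0.029 and 0.037 m and x of printer_dock in the frame of printer_center below -0.04 m and distance of each of tape_center, stamp_center from where it was at the start of the episode below 0.03 m); the robot touches nothing.
It fails at once if a device is dropped (falls, out of the fingers, faster than 0.6 m/s, as from 20 mm or more) ((contact force between phone and the fingers below 0.1 N and linear speed of phone above 0.6 m/s) or (contact force between terminal and the fingers below 0.1 N and linear speed of terminal above 0.6 m/s) or (contact force between scanner and the fingers below 0.1 N and linear speed of scanner above 0.6 m/s) or (contact force between printer and the fingers below 0.1 N and linear speed of printer above 0.6 m/s)).
It fails at once if the tape roll is shifted by more than 30 mm or knocked over (distance of tape_center from where it was at the start of the episode above 0.03 m).
It fails at once if the hand stamp is shifted by more than 30 mm or knocked over (distance of stamp_center from where it was at the start of the episode above 0.03 m).
It also fails if it takes over 99 s, if anything falls off the work surface, if the arm or the gripper's body presses on something with over 40 N, if the wrist force passes 120 N, or if a joint passes its speed limit or range.

ROBOT

A 6-joint arm with a two-finger parallel gripper is mounted at the origin on the work surface. World frame = base frame: x ahead of the robot, y to its left, z up, the work surface at z = 0. Lengths are in m, angles in degrees, forces in N, time in s.
With the tool pointing down it reaches from about 0.325 to 0.9 m from the base axis. Payload 3.5 kg.
Tool frame: the origin (TCP) lies midway between the tips of the shut fingers; the grasp point (between the pads) lies arm.grasp_offset behind it (arm.grasp_offset is the distance from the TCP to the grasp point, in m); z points along the fingers, y is the direction in which the jaws open and shut (so a half turn about z gives the same grasp; the last joint's range is limited). The gripper opens to 85 mm and grips with 20 to 120 N. Pads are 22 mm wide; open, the fingers measure 114 mm over their backs; the gripper's body (76 mm by 85 mm) begins 54 mm behind the grasp point. The pads swing forward as they close: fully open they stand 13 mm farther back than shut.
Start: joints at [-80.237, 15.837, -1.513, 72.651, 0, 84.076], TCP at [0.169, -0.602, 0.201] pointing down, gripper open.
Joint ranges: [-178.77, 178.77], [-48.84, 107.48], [-61.69, 71.31], [-111.58, 123.2], [-90, 87.43], [-180, 180]. Speed limits (degrees/s): [147.25, 147.25, 180, 180, 180, 180].

INTERFACE

Orientations are given as [roll, pitch, yaw] about the fixed x, y, z axes, in that order (R = Rz(yaw) Ry(pitch) Rx(roll)).
In Python, from plant import arm, eoat, grab_frame, camera_model, finish_job gives the robot as it stands. Calls block until the motion is done:
- arm.move_to(position, orientation): joint-space move of the TCP to a pose.
- arm.line_to(position, rot=None, velocity=0.15, max_force=None): straight line of the TCP; rot=None keeps the orientation; velocity is the mean speed in m/s. With max_force (N) it stops when the force on the tool has changed by that much, and returns True; else False.
- arm.goto_joints(angles): joint-space move.
- eoat.gripper_to(opening, grasp_force=None): opening from 0.0 (shut) to 1.0 (fully open); grasp_force is the grip in N (None keeps the last); returns when the fingers have stopped.
- arm.pause(seconds).
- arm.inverse_kinematics(position, orientation): joint angles nearest the present ones, or None.
- arm.get_obs(): the state.
- grab_frame(name): name is "side" or "top"; returns (picture, depth): 480x640x3 uint8, red, green, blue; 480x640 float32, m along the optical axis (not along the pixel's ray), 0 where there is no reading.
- camera_model(name): a dict with "mtx" (3x3 intrinsics, pixels), "extrinsics" (4x4, takes a point from camera to world coordinates). Camera axes: x right, y down, z forward; pixel columns grow to the right and rows downward; lengths in m; the calibration is good to about 2 mm. A picture is of the moment at which its call begins. camera_model takes no time and is no camera call.
A pose or a line that the arm cannot do raises arm.Unreachable and nothing moves.
- finish_job(): hands the job in, once; it reports no verdict.
The state is a dict: "t": time; "joints": joint angles; "joint_velocities": joint speeds; "effort": joint torques, N m; "position": TCP position; "tool_rot": TCP orientation; "ft_force": force on the tool from outside, world axes, zero at the start; "wrist_torque": the same for the moment, N m; "gripper_width": opening from 0.0 (shut) to 1.0 (fully open).
Only numpy, scipy, OpenCV 4.12 (cv2) and the standard library are available. Lean on these libraries where they do the work, as an engineer would, in place of code of your own. Each camera call takes 0.05 s, during which the arm holds its last target.

## Working session

There is one attempt and no reset: what is moved stays moved. The work goes in short steps, each a Python script; the robot and the scene stay as the last script left them, time stands still between calls to the robot, and variables do not carry over. Pictures are saved under pics/ and viewed, and the job is handed in when it is done.

```bash
mkdir -p pics; ls; python3 - <<'E'
from plant import arm,eoat,grab_frame,camera_model
import cv2,numpy as np
for n in ["top","side"]:
    p,d=grab_frame(n); cv2.imwrite(f"pics/{n}0.png",p[...,::-1]); np.savez(f"{n}0.npz",p=p,d=d)
    m=camera_model(n); print(n,np.round(m["mtx"],1).tolist(),np.round(m["extrinsics"],3).tolist(),(d==0).mean())
o=arm.get_obs(); print(o,arm.grasp_offset)
E
```

```text
pics
top [[537.3, 0.0, 317.1], [0.0, 537.3, 230.8], [0.0, 0.0, 1.0]] [[0.004, -0.986, 0.164, 0.34], [-1.0, -0.005, -0.01, 0.007], [0.011, -0.164, -0.986, 1.246], [0.0, 0.0, 0.0, 1.0]] 0.0040234375
side [[444.6, 0.0, 324.2], [0.0, 444.6, 241.1], [0.0, 0.0, 1.0]] [[-0.968, -0.163, 0.19, 0.404], [-0.251, 0.651, -0.716, 0.55], [-0.007, -0.741, -0.671, 0.575], [0.0, 0.0, 0.0, 1.0]] 0.004127604166666667
{'t': 0.1, 'joints': array([-8.02363280e+01,  1.58768299e+01, -1.58958787e+00,  7.26500515e+01,
        3.03241868e-04,  8.40756176e+01]), 'joint_velocities': array([ 5.62880425e-02, -1.58047393e-04,  2.39431424e-01,  7.17993255e-02,
       -1.93718362e-02,  3.13848068e-02]), 'effort': array([ 2.48215247e-04, -4.46706820e+01,  2.96128446e+01,  8.47998192e-03,
       -8.57769646e-05, -2.36051243e-06]), 'position': array([ 0.1688624 , -0.60096722,  0.19964308]), 'tool_rot': array([-1.79884184e+02, -1.23230811e-02,  1.56880417e+01]), 'ft_force': array([-0.51460125,  0.22218049,  0.63048556]), 'wrist_torque': array([ 0.02685511,  0.01880132, -0.02272366]), 'gripper_width': 0.9964256995105292} 0.0187
```

View pics/top0.png

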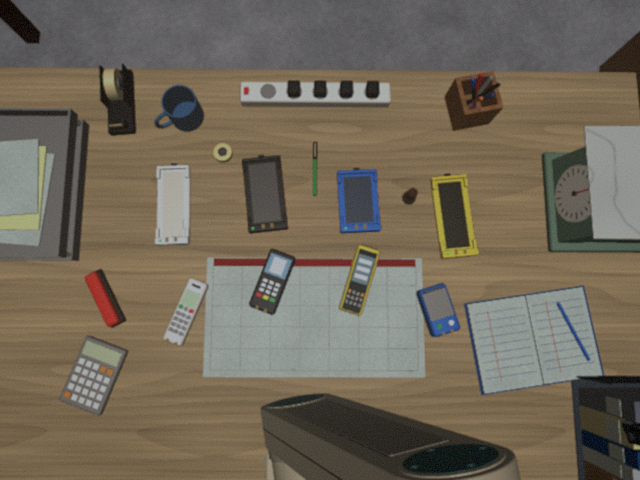

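View pics/side0.png

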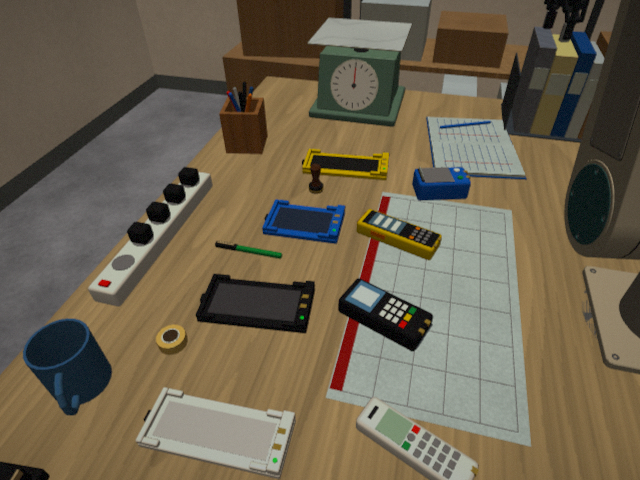

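```bash
python3 - <<'E'
import cv2,numpy as np
p=np.load("top0.npz")["p"][...,::-1]
a=cv2.resize(p[150:350,150:310],None,fx=3,fy=3,interpolation=3);b=cv2.resize(p[150:350,320:480],None,fx=3,fy=3,interpolation=3)
cv2.imwrite("pics/z1.png",cv2.convertScaleAbs(a,alpha=1.4));cv2.imwrite("pics/z2.png",cv2.convertScaleAbs(b,alpha=1.4))
p=np.load("side0.npz")["p"][...,::-1]
cv2.imwrite("pics/z3.png",cv2.convertScaleAbs(cv2.resize(p[140:300,240:490],None,fx=3,fy=3,interpolation=3),alpha=1.4))
E
```

```text
(no output)
```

View pics/z1.png

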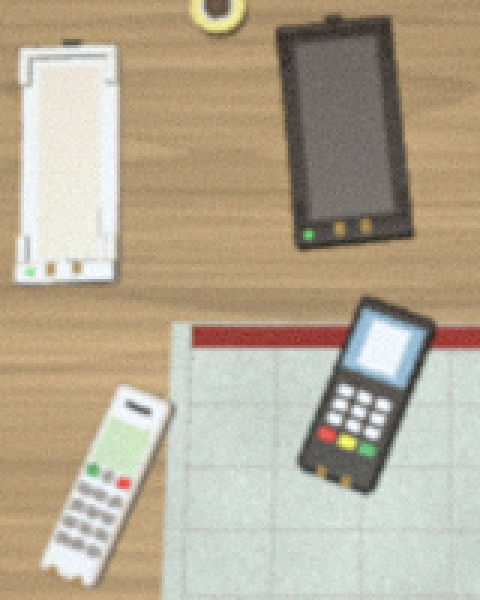

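View pics/z2.png

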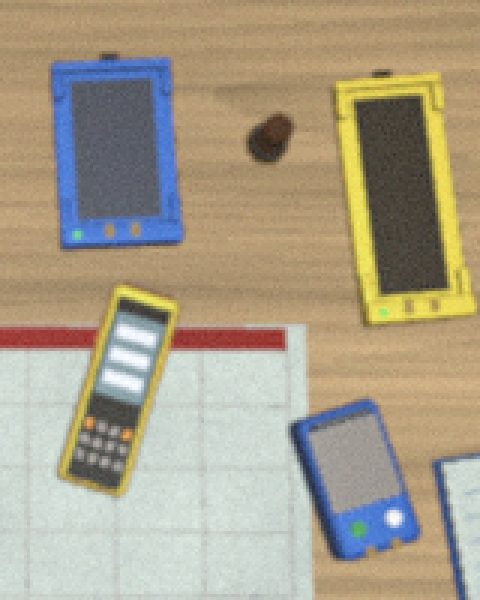

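View pics/z3.png

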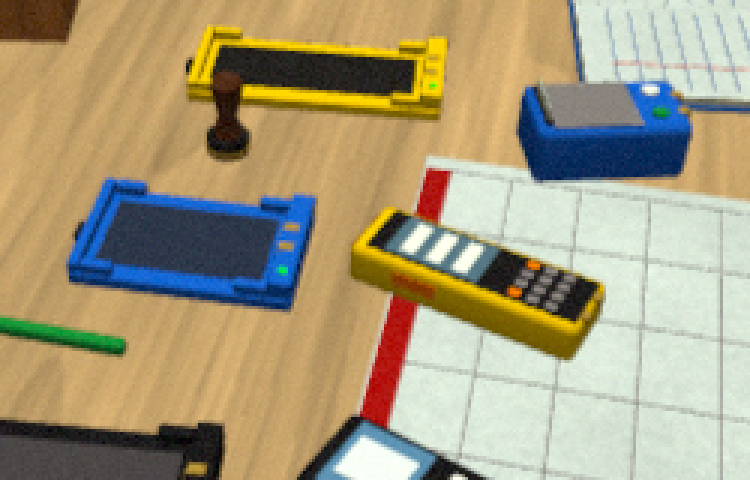

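```bash
cat > h.py <<'E'
import cv2,numpy as np
from plant import arm,eoat,grab_frame,camera_model
def cloud(n,d):
    m=camera_model(n);K=m["mtx"];E=m["extrinsics"]
    v,u=np.mgrid[0:480,0:640]
    r=np.stack([(u-K[0,2])/K[0,0],(v-K[1,2])/K[1,1],np.ones_like(d)],-1)*d[...,None]
    return r@E[:3,:3].T+E[:3,3]
def ray(n,uv,z):
    m=camera_model(n);K=m["mtx"];E=m["extrinsics"]
    uv=np.atleast_2d(np.asarray(uv,float))
    r=np.stack([(uv[:,0]-K[0,2])/K[0,0],(uv[:,1]-K[1,2])/K[1,1],np.ones(len(uv))],-1)@E[:3,:3].T
    return (E[:3,3]+r*((z-E[2,3])/r[:,2])[:,None])
def proj(n,P):
    m=camera_model(n);K=m["mtx"];E=m["extrinsics"]
    c=(np.atleast_2d(P)-E[:3,3])@E[:3,:3]; q=c@K.T; return q[:,:2]/q[:,2:]
E
python3 - <<'E'
from h import *
f=np.load("top0.npz");p,d=f["p"],f["d"];X=cloud("top",d)
for n,(u,v) in dict(desk=(130,250),mat=(330,350),phone=(186,312),term=(268,290),scan=(360,275),prin=(438,310),dph=(172,205),dte=(265,195),dpr=(359,200),dsc=(456,215)).items():
    w=X[v-4:v+5,u-4:u+5].reshape(-1,3); print(n,np.round(np.median(w,0),4),w[:,2].std().round(4))
hm=np.clip(X[...,2]*5000,0,255).astype(np.uint8)
cv2.imwrite("pics/hm.png",cv2.resize(cv2.applyColorMap(hm,2)[130:380,130:500],None,fx=2,fy=2))
z=cv2.resize(p[240:350,330:470,::-1],None,fx=5,fy=5,interpolation=2);cv2.imwrite("pics/z4.png",z)
q=np.load("side0.npz")["p"][200:265,345:450,::-1];cv2.imwrite("pics/z5.png",cv2.resize(q,None,fx=7,fy=7,interpolation=2))
E
```

```text
desk [0.5    0.4285 0.    ] 0.0023
mat [ 2.736e-01 -3.650e-02 -2.000e-04] 0.0024
phone [0.3573 0.2871 0.0266] 0.0025
term [0.4067 0.1038 0.034 ] 0.0023
scan [ 0.4416 -0.1035  0.0308] 0.1342
prin [ 0.3635 -0.2741  0.0466] 0.1325
dph [0.6049 0.3344 0.0102] 0.0025
dte [0.631  0.117  0.0097] 0.0022
dpr [ 0.6198 -0.1047  0.0096] 0.0024
dsc [ 0.5855 -0.3325  0.01  ] 0.002
```

View pics/hm.png

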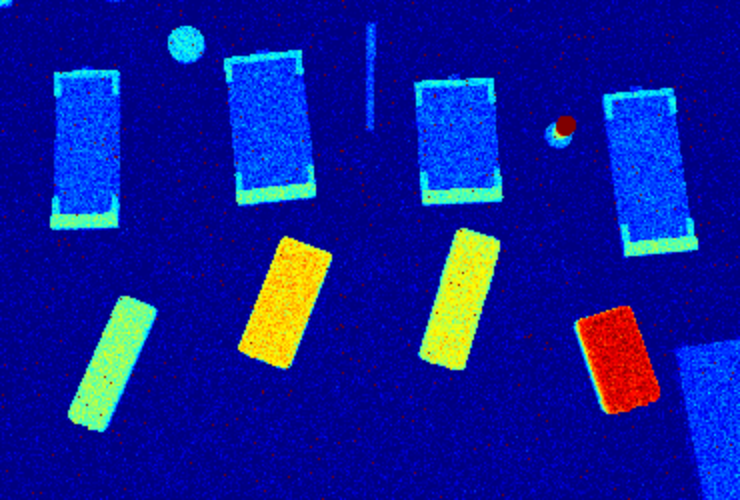

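View pics/z4.png

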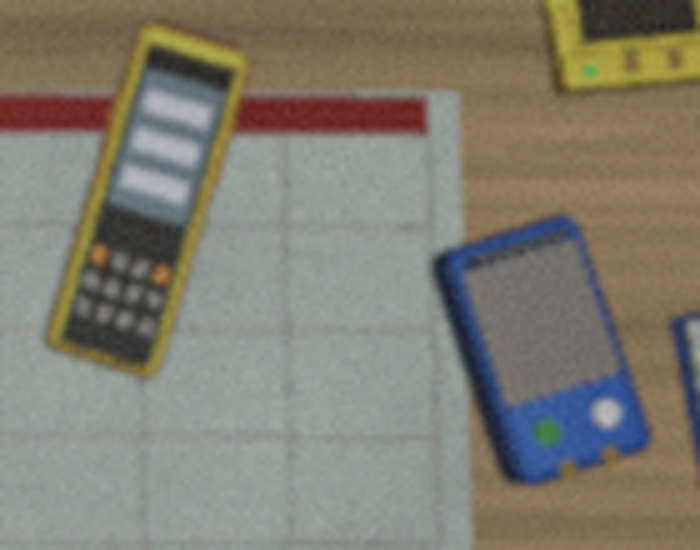

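View pics/z5.png

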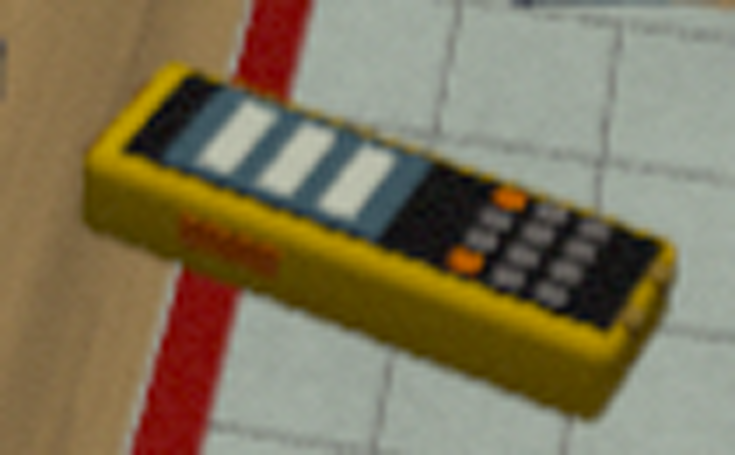

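```bash
cat > meas.py <<'E'
from h import *
DEV=dict(phone=(.15,.046,.026),terminal=(.14,.062,.034),scanner=(.156,.054,.030),printer=(.11,.064,.046))
DOCK=dict(phone=(.164,.06),terminal=(.154,.076),scanner=(.17,.068),printer=(.124,.078))
def rect(c2):
    (c,s,a)=cv2.minAreaRect(c2.astype(np.float32)); b=cv2.boxPoints((c,s,a))
    e=[b[1]-b[0],b[2]-b[1]]; l=max(e,key=np.linalg.norm); 
    if l[0]<0:l=-l
    return np.array(c),sorted(s)[::-1],np.degrees(np.arctan2(l[1],l[0]))
def fit(d,seed,lo,hi,zpl,cam="top",pick=None):
    d=cv2.medianBlur(d.astype(np.float32),3);Z=cloud(cam,d)[...,2]
    m=((Z>lo)&(Z<hi)).astype(np.uint8)
    m=cv2.morphologyEx(m,cv2.MORPH_CLOSE,np.ones((5,5)))
    if pick is None: m=cv2.morphologyEx(m,cv2.MORPH_OPEN,np.ones((3,3)))
    n,lab=cv2.connectedComponents(m)
    k=lab[seed[1],seed[0]] ; mm=(lab==k).astype(np.uint8)
    mm=cv2.resize(mm*255,None,fx=4,fy=4,interpolation=cv2.INTER_LINEAR)
    cs,_=cv2.findContours((mm>127).astype(np.uint8),0,cv2.CHAIN_APPROX_NONE)
    c=max(cs,key=cv2.contourArea)[:,0,:]
    uv=(c+.5)/4-.5
    P=ray(cam,uv,zpl)[:,:2]
    return P
E
python3 - <<'E'
from meas import *
d=np.load("top0.npz")["d"]
for n,s in dict(phone=(186,312),terminal=(268,290),scanner=(360,275),printer=(438,310)).items():
    L,W,H=DEV[n];c,sz,a=rect(fit(d,s,H-.007,.08,H));print(n,c.round(4),np.round(sz,3),round(a,1),"exp",L,W)
for n,s in dict(phone=(172,205),terminal=(265,195),scanner=(456,215),printer=(359,200)).items():
    L,W=DOCK[n]
    c,sz,a=rect(fit(d,s,.005,.08,.012));print("dock",n,c.round(4),np.round(sz,3),round(a,1),"exp",L+.024,W+.016)
E
```

```text
phone [0.3593 0.2884] [0.152 0.048] -22.3 exp 0.15 0.046
terminal [0.4275 0.0948] [0.142 0.063] -20.3 exp 0.14 0.062
scanner [ 0.4327 -0.1029] [0.159 0.056] -17.4 exp 0.156 0.054
printer [ 0.3646 -0.2774] [0.113 0.065] 17.6 exp 0.11 0.064
dock phone [0.6094 0.3334] [0.197 0.08 ] 2.4 exp 0.188 0.076
dock terminal [0.6368 0.1183] [0.186 0.095] 6.6 exp 0.178 0.092
dock scanner [ 0.5869 -0.3264] [0.203 0.091] 6.2 exp 0.194 0.084
dock printer [ 0.6209 -0.1032] [0.155 0.097] 3.1 exp 0.148 0.094
```

```bash
cat >> meas.py <<'E'
def dockfit(d,n,c0,a0):
    L,W=DOCK[n]
    X=cloud("top",cv2.medianBlur(d.astype(np.float32),3))
    a=np.radians(a0);R=np.array([[np.cos(a),-np.sin(a)],[np.sin(a),np.cos(a)]])
    q=(X[...,:2]-c0)@R
    m=((X[...,2]>.0145)&(X[...,2]<.04)&(abs(q[...,0])<L/2+.025)&(abs(q[...,1])<W/2+.02)).astype(np.uint8)
    k,lab,st,_=cv2.connectedComponentsWithStats(m)
    for i in range(1,k):
        if st[i,4]<8:m[lab==i]=0
    P=X[m>0]; r=rect(P[:,:2])
    b=P[P[:,2]>.0215]; q=(b[:,:2]-r[0])@R
    return r,q
E
python3 - <<'E'
from meas import *
d=np.load("top0.npz")["d"]
for n,c,a in [("phone",(.6094,.3334),2.4),("terminal",(.6368,.1183),6.6),("scanner",(.5869,-.3264),6.2),("printer",(.6209,-.1032),3.1)]:
    L,W=DOCK[n];(c,sz,a),q=dockfit(d,n,c,a)
    # from outer centre to seat centre: outer spans -16..L+8
    ar=np.radians(a);u=np.array([np.cos(ar),np.sin(ar)])
    seat=c+u*.004
    print(n,c.round(4),np.round(sz,3),round(a,1),"exp",L+.024,W+.016,"seat",seat.round(4),"org",(seat-u*L/2).round(4),"block x pct",np.percentile(q[:,0],[2,50,90]).round(3))
E
```

```text
phone [0.6067 0.3311] [0.188 0.077] 1.7 exp 0.188 0.076 seat [0.6107 0.3312] org [0.5287 0.3287] block x pct [-0.092 -0.085 -0.079]
terminal [0.6348 0.1178] [0.179 0.091] 6.6 exp 0.178 0.092 seat [0.6388 0.1183] org [0.5623 0.1094] block x pct [-0.089 -0.081 -0.076]
scanner [ 0.584  -0.3274] [0.194 0.086] 5.6 exp 0.194 0.084 seat [ 0.588 -0.327] org [ 0.5034 -0.3353] block x pct [-0.096 -0.09  -0.084]
printer [ 0.6189 -0.1033] [0.148 0.094] 3.3 exp 0.148 0.094 seat [ 0.6229 -0.1031] org [ 0.561  -0.1067] block x pct [-0.073 -0.066 -0.06 ]
```

```bash
python3 - <<'E'
from meas import *
d=np.load("side0.npz")["d"];X=cloud("side",d)
for u,v in [(550,25),(560,70),(590,90),(520,100),(550,120),(540,100),(565,15),(580,10),(600,45)]:
    print(u,v,X[v,u].round(3))
d=np.load("top0.npz")["d"];X=cloud("top",d)
for u,v in [(600,400),(585,420),(630,420),(600,460),(580,385),(635,385),(440,440),(410,195),(222,152)]: print(u,v,X[v,u].round(3))
G=dict(printer=(.3646,-.2774,17.6),phone=(.3593,.2884,-22.3),terminal=(.4275,.0948,-20.3),scanner=(.4327,-.1029,-17.4))
S=dict(printer=(.6229,-.1031,3.3),phone=(.6107,.3312,1.7),terminal=(.6388,.1183,6.6),scanner=(.588,-.327,5.6))
for D in (G,S):
  for n,(x,y,a) in D.items():
    for z in (.008,.16):
      q=arm.inverse_kinematics([x,y,z],[180,0,a]);print(n,z,None if q is None else np.round(q))
E
```

```text
550 25 [ 0.176 -0.643  0.252]
560 70 [ 0.133 -0.595  0.169]
590 90 [ 0.055 -0.59   0.131]
520 100 [ 0.193 -0.637  0.071]
550 120 [ 0.117 -0.591  0.046]
540 100 [ 0.152 -0.606  0.089]
565 15 [ 0.169 -0.558  0.296]
580 10 [ 0.143 -0.561  0.306]
600 45 [ 0.039 -0.702  0.198]
600 400 [ 0.179 -0.594  0.095]
585 420 [ 0.127 -0.593  0.027]
630 420 [ 0.169 -0.556  0.263]
600 460 [ 0.057 -0.593  0.078]
580 385 [ 0.198 -0.599  0.003]
635 385 [ 0.199 -0.724  0.003]
440 440 [ 0.224 -0.121  0.691]
410 195 [ 0.622 -0.217  0.057]
222 152 [0.733 0.22  0.016]
printer 0.008 [-45.  10. -35.  45.   0. 117.]
printer 0.16 [-45.   0. -25.  65.   0. 117.]
phone 0.008 [  31.   10.  -35.   45.    0. -127.]
phone 0.16 [  31.    1.  -24.   65.    0. -127.]
terminal 0.008 [   4.    8.  -37.   44.    0. -156.]
terminal 0.16 [   4.   -2.  -27.   65.    0. -156.]
scanner 0.008 [-22.   9. -36.  45.   0. 176.]
scanner 0.16 [-22.  -1. -26.  65.   0. 176.]
printer 0.008 [-15.  25. -13.  52.   0. 161.]
printer 0.16 [-15.  18.  -4.  68.   0. 161.]
phone 0.008 [  23.   31.   -4.   55.    0. -159.]
phone 0.16 [  23.   24.    5.   71.    0. -159.]
terminal 0.008 [  5.  27. -10.  53.   0. 178.]
terminal 0.16 [  5.  20.  -1.  69.   0. 178.]
scanner 0.008 [-35.  29.  -7.  54.   0. 140.]
scanner 0.16 [-35.  22.   2.  70.   0. 140.]
```

```bash
cat > pp.py <<'E'
from meas import *
G=dict(printer=(.3646,-.2774,17.6),phone=(.3593,.2884,-22.3),terminal=(.4275,.0948,-20.3),scanner=(.4327,-.1029,-17.4))
S=dict(printer=(.6229,-.1031,3.3),phone=(.6107,.3312,1.7),terminal=(.6388,.1183,6.6),scanner=(.588,-.327,5.6))
Z=dict(printer=.010,phone=.005,terminal=.006,scanner=.006)
H=.14
def st(t):
    o=arm.get_obs();print(t,"t",round(o["t"],2),"p",o["position"].round(4),"rot",o["tool_rot"].round(1),"F",o["ft_force"].round(1),"g",round(o["gripper_width"],3),flush=True)
def pick(n):
    x,y,a=G[n];r=[180,0,a+180 if a<0 else a-180]
    arm.move_to([x,y,H],r);eoat.gripper_to(1.0)
    hit=arm.line_to([x,y,Z[n]],velocity=.12,max_force=12);st(f"down hit={hit}")
    if hit: return False
    eoat.gripper_to(0.0,50);st("closed")
    arm.line_to([x,y,H],velocity=.12);st("up");return True
def place(n):
    x,y,a=S[n];r=[180,0,a-180]
    arm.line_to([x,y,H],r,velocity=.2);st("over")
    arm.line_to([x,y,Z[n]+.025],velocity=.12)
    hit=arm.line_to([x,y,Z[n]+.0095],velocity=.03,max_force=10);st(f"set hit={hit}")
def release(n):
    x,y,a=S[n]
    eoat.gripper_to(1.0);arm.pause(.1);st("open")
    arm.line_to([x,y,H],velocity=.15)
def shot(t):
    for c in("top","side"):
        p,d=grab_frame(c);cv2.imwrite(f"pics/{c}_{t}.png",p[...,::-1]);np.savez(f"{c}_{t}.npz",p=p,d=d)
E
python3 - <<'E'
from pp import *
arm.line_to([.169,-.602,.29],velocity=.15)
st("s");print(pick("printer"));shot("pr1")
E
```

```text
s t 0.84 p [ 0.1689 -0.6015  0.2891] rot [-179.9   -0.    15.7] F [-0.2  0.2 -0.2] g 1.002
down hit=False t 4.48 p [ 0.3652 -0.278   0.0106] rot [-179.9    0.  -162.4] F [-0.3  0.4  0. ] g 1.0
closed t 5.25 p [ 0.3686 -0.2804  0.0153] rot [-179.6    0.3 -162.4] F [-3.8  5.5 30.2] g -0.001
up t 6.48 p [ 0.364  -0.2768  0.1391] rot [ 1.799e+02 -1.000e-01 -1.624e+02] F [-0.8  0.3  0.1] g 0.003
True
```

View pics/side_pr1.png

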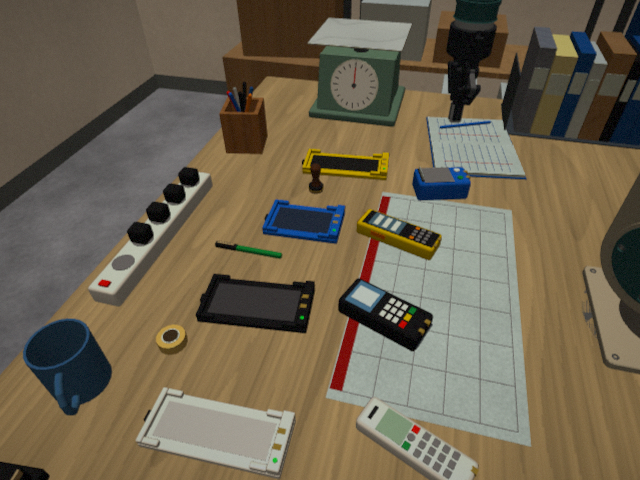

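```bash
python3 - <<'E'
from meas import *
f=np.load("top_pr1.npz");p=f["p"]
cv2.imwrite("pics/z6.png",cv2.resize(p[230:430,330:530,::-1],None,fx=3,fy=3,interpolation=2))
p=np.load("side_pr1.npz")["p"]
cv2.imwrite("pics/z7.png",cv2.resize(p[0:210,360:560,::-1],None,fx=2.8,fy=2.8,interpolation=2))
E
```

```text
(no output)
```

View pics/z6.png

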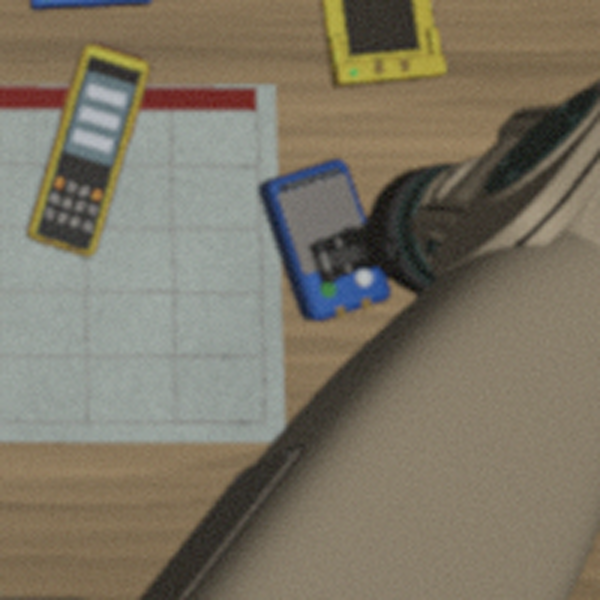

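View pics/z7.png

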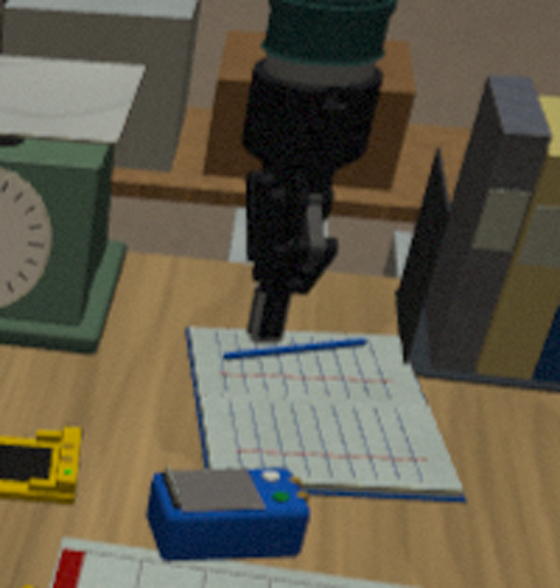

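```bash
python3 - <<'E'
from meas import *
for c in("top","side"):
    d=np.load(f"{c}_pr1.npz")["d"];X=cloud(c,d)
    print(c,proj(c,[.364,-.277,.139]),proj(c,[.364,-.277,.046]))
    for u,v in ([(442,313),(440,316),(445,312),(450,310),(436,318)] if c=="top" else [(455,116),(453,112),(460,105),(456,120),(470,80),(440,187)]):print(u,v,X[v,u].round(3))
d=np.load("top_pr1.npz")["d"]
print(rect(fit(d,(430,300),.039,.08,.046)))
E
```

```text
top [[449.90085681 308.88499157]] [[439.21300315 309.75777483]]
442 313 [ 0.354 -0.23   0.265]
440 316 [ 0.348 -0.226  0.268]
445 312 [ 0.356 -0.234  0.27 ]
450 310 [ 0.359 -0.239  0.286]
436 318 [ 0.345 -0.219  0.263]
side [[450.52530493 135.23608978]] [[442.43720657 174.86738268]]
455 116 [ 0.364 -0.265  0.186]
453 112 [ 0.369 -0.266  0.192]
460 105 [ 0.36  -0.248  0.216]
456 120 [ 0.36  -0.265  0.178]
470 80 [ 0.353 -0.23   0.269]
440 187 [ 0.366 -0.244  0.037]
(array([ 0.36450216, -0.2772527 ]), [0.11224000155925751, 0.06595560908317566], np.float32(18.143223))
```

```bash
python3 - <<'E'
from pp import *
arm.line_to([.47,-.2,.10],velocity=.2);eoat.gripper_to(0.0);shot("pb")
h=arm.line_to([.47,-.2,-.05],velocity=.05,max_force=6);st(f"probe {h}")
shot("pb2")
arm.line_to([.47,-.2,.10],velocity=.2);st("")
for c in("top","side"):
    print(c,proj(c,[[.47,-.2,.1],[.47,-.2,.135]]))
p=np.load("side_pb2.npz")["p"]
cv2.imwrite("pics/z8.png",cv2.resize(p[60:240,300:500,::-1],None,fx=3,fy=3,interpolation=2))
E
```

```text
probe True t 10.01 p [ 0.47   -0.2    -0.0306] rot [ 180.    -0.  -162.4] F [-1.4  0.1  6. ] g -0.002
 t 10.92 p [ 0.4691 -0.1995  0.0989] rot [ 179.8   -0.2 -162.4] F [-0.   0.7 -0. ] g -0.003
top [[407.68708606 259.25817584]
 [410.66319438 257.37827239]]
side [[389.55228555 165.73698179]
 [391.24306522 149.99815104]]
```

View pics/z8.png

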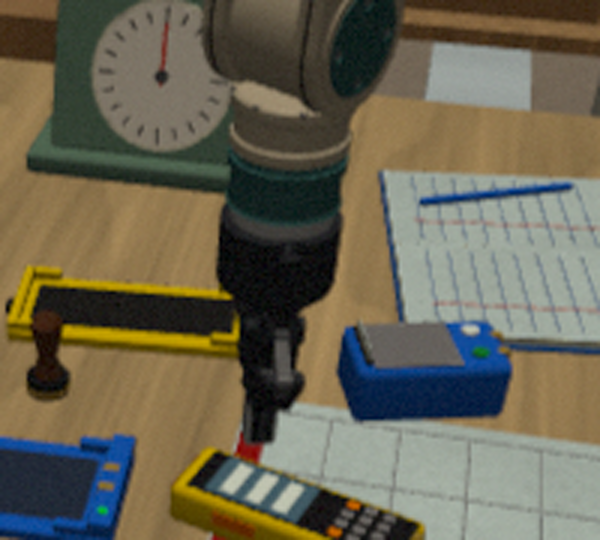

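View pics/side_pb.png

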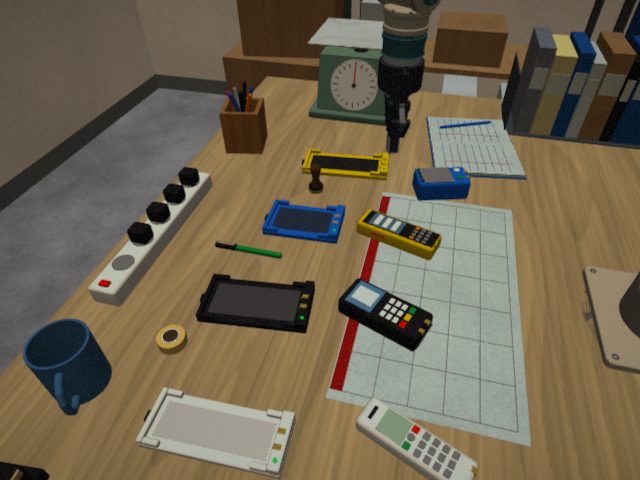

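```bash
python3 - <<'E'
from meas import *
print(proj("side",[[.47,-.2,0],[.4633,-.1972,0]]),ray("side",[[387,206],[382.5,206],[390.5,206]],.0))
p=np.load("side_pb2.npz")["p"];print()
cv2.imwrite("pics/z9.png",cv2.resize(p[165:225,350:430,::-1],None,fx=8,fy=8,interpolation=2))
E
```

```text
[[385.18911435 206.35209826]
 [388.16053925 207.62105588]] [[ 0.46648778 -0.20212416  0.        ]
 [ 0.47567415 -0.19982955  0.        ]
 [ 0.45934423 -0.2039085   0.        ]]
```

View pics/z9.png

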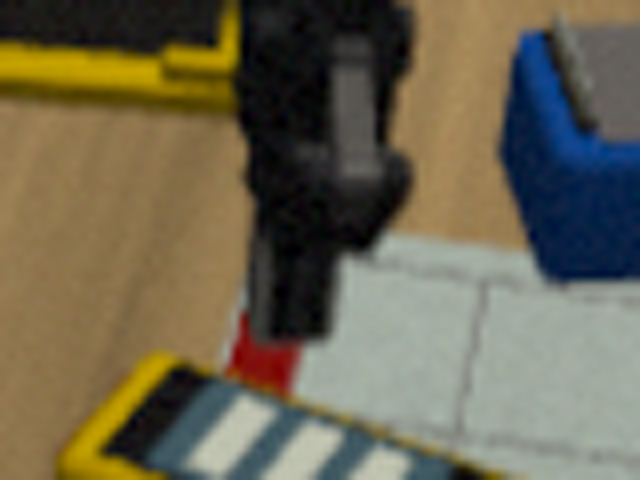

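```bash
sed -i 's/^Z=.*/OFF=.0306;Z={k:v-OFF for k,v in dict(printer=.002,phone=.002,terminal=-.001,scanner=0.0).items()}/; s/^H=.*/H=.11/' pp.py
python3 - <<'E'
from pp import *
print(pick("printer"));shot("pr2")
E
```

```text
down hit=False t 13.59 p [ 0.3652 -0.278  -0.028 ] rot [-179.9    0.  -162.4] F [ 0.2 -0.9 -0.3] g 0.999
closed t 13.92 p [ 0.3654 -0.2783 -0.0277] rot [-179.9    0.  -162.4] F [ 0.3 -0.9  4.9] g 0.739
up t 15.22 p [ 0.3639 -0.2767  0.109 ] rot [ 1.799e+02 -1.000e-01 -1.624e+02] F [-0.1 -0.4 -3.2] g 0.743
True
```

View pics/side_pr2.png

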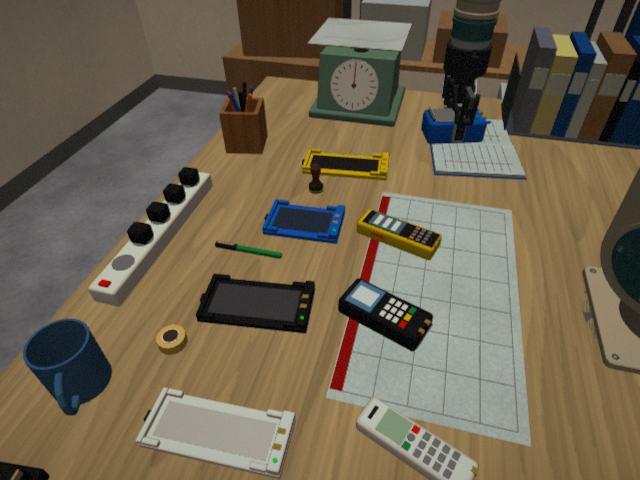

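The printer is held level between the fingers, around (455,125). Next I place it.

```bash
python3 - <<'E'
from pp import *
place("printer");release("printer");shot("pr3")
d=np.load("top_pr3.npz")["d"];X=cloud("top",d)
u=proj("top",[.6229,-.1031,.056])[0].round().astype(int);print(u,np.median(X[u[1]-3:u[1]+4,u[0]-3:u[0]+4,2]))
E
```

```text
over t 17.03 p [ 0.622  -0.1036  0.1099] rot [-1.800e+02 -1.000e-01 -1.767e+02] F [-0.1  0.2 -3.4] g 0.743
set hit=True t 18.62 p [ 0.6231 -0.1031 -0.0176] rot [-180.     0.  -176.7] F [0.8 0.5 4. ] g 0.743
open t 19.07 p [ 0.6208 -0.1025 -0.0194] rot [ 179.9   -0.2 -176.7] F [ 1.  -0.3  0.5] g 1.001
[360 194] 0.6511584570816242
```

View pics/side_pr3.png

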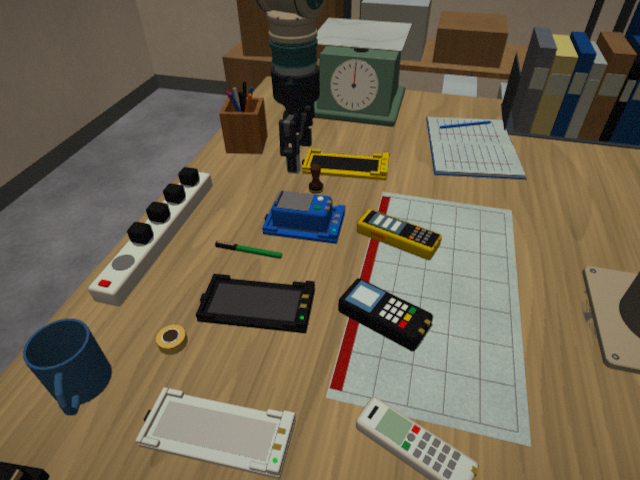

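View pics/top_pr3.png

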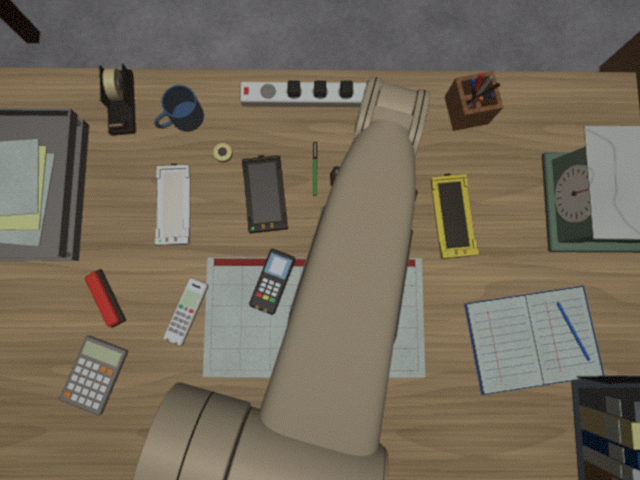

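The printer appears to sit in the blue dock at side (303,212), with the stamp still upright at (316,178). The arm hides the dock from the top camera, so I'll measure it after the next pick.

```bash
python3 - <<'E'
from pp import *
print(pick("scanner"));shot("sc1")
E
```

```text
down hit=False t 22.51 p [ 0.4335 -0.1032 -0.03  ] rot [-1.800e+02  1.000e-01  1.626e+02] F [ 0.7 -0.4 -0.1] g 0.998
closed t 22.91 p [ 0.4335 -0.103  -0.0298] rot [1.800e+02 1.000e-01 1.626e+02] F [-0.4  1.4  5.3] g 0.624
up t 24.23 p [ 0.4318 -0.1026  0.1091] rot [ 1.800e+02 -1.000e-01  1.626e+02] F [-0.  -0.4 -2.8] g 0.622
True
```

View pics/side_sc1.png

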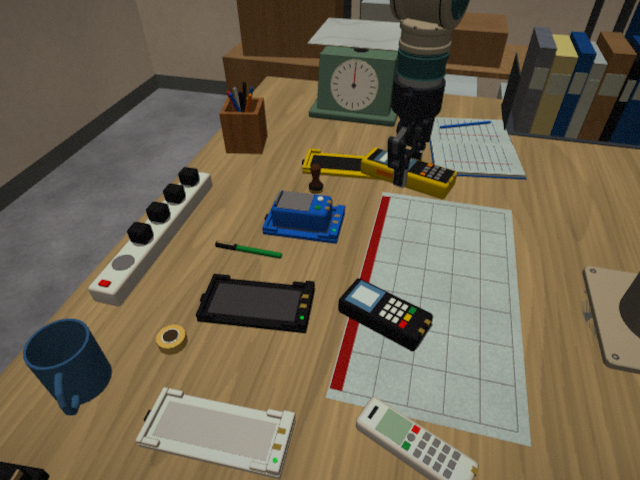

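View pics/top_sc1.png

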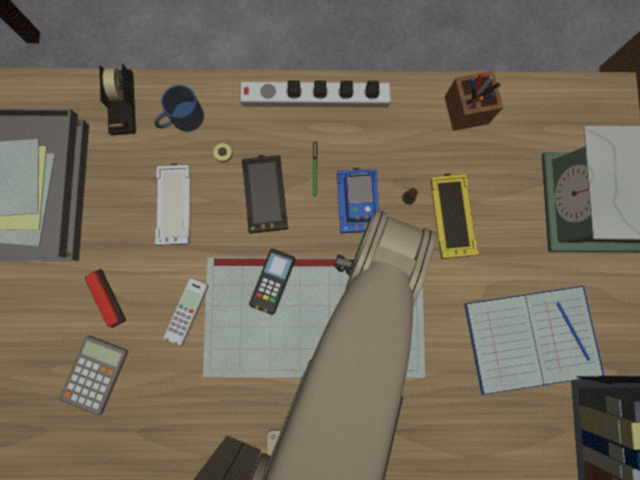

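```bash
cat >> pp.py <<'E'
def check(t,n):
    d=np.load(f"top_{t}.npz")["d"];L,W,h=DEV[n]
    x,y,a=S[n];u=proj("top",[x,y,h+.01])[0].round().astype(int)
    c,sz,ang=rect(fit(d,u,h+.01-.006,h+.06,h+.01))
    ar=np.radians(a);e=(c-[x,y]);print("check",n,"along",round(e@[np.cos(ar),np.sin(ar)],4),"across",round(e@[-np.sin(ar),np.cos(ar)],4),"size",np.round(sz,3),"ang",round(float(ang),1),a)
    Xz=cloud("top",d)
    for s in(-.35,.35):
        P=[x+s*L*np.cos(ar),y+s*L*np.sin(ar),h+.01];q=proj("top",P)[0].round().astype(int)
        print("  top z at",s,np.median(Xz[q[1]-2:q[1]+3,q[0]-2:q[0]+3,2]).round(4),"exp",h+.01)
E
python3 - <<'E'
from pp import *
check("sc1","printer")
place("scanner");release("scanner")
print(pick("terminal"));shot("te1");check("te1","scanner");check("te1","printer")
E
```

```text
check printer along -0.0013 across 0.0003 size [0.109 0.065] ang 0.4 3.3
  top z at -0.35 0.0554 exp 0.056
  top z at 0.35 0.0556 exp 0.056
over t 25.85 p [ 0.5873 -0.3261  0.1098] rot [ 179.9   -0.  -174.4] F [ 0.6  0.5 -3. ] g 0.621
set hit=True t 27.46 p [ 0.5881 -0.3271 -0.0198] rot [-180.     0.  -174.4] F [ 0.8 -0.3  4.1] g 0.622
open t 27.98 p [ 0.5866 -0.326  -0.0213] rot [ 1.799e+02 -1.000e-01 -1.744e+02] F [ 0.8  0.7 -0.9] g 0.996
down hit=False t 32.22 p [ 0.4283  0.0949 -0.031 ] rot [1.800e+02 1.000e-01 1.597e+02] F [-0.3  0.9  0.4] g 1.001
closed t 32.56 p [ 0.4286  0.0953 -0.0306] rot [1.799e+02 1.000e-01 1.597e+02] F [-0.7  1.   6.2] g 0.716
up t 33.89 p [0.4265 0.0947 0.1091] rot [-1.799e+02 -1.000e-01  1.597e+02] F [-0.4  0.  -3. ] g 0.714
True
check scanner along -0.0018 across 0.0014 size [0.157 0.056] ang 6.0 5.6
  top z at -0.35 0.0407 exp 0.04
  top z at 0.35 0.0411 exp 0.04
check printer along -0.0013 across 0.0001 size [0.111 0.063] ang 3.2 3.3
  top z at -0.35 0.0548 exp 0.056
  top z at 0.35 0.0568 exp 0.056
```

View pics/side_te1.png

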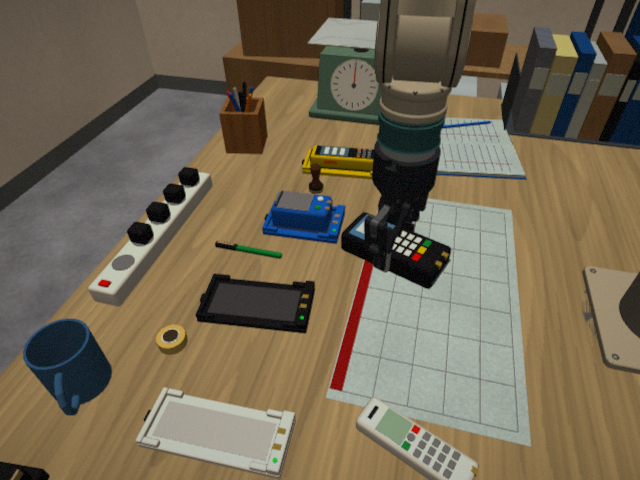

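The scanner (340,157) and printer (303,212) are seated to within 2 mm and their tops measure flat. The terminal is held level at (400,248).

```bash
python3 - <<'E'
from pp import *
place("terminal");release("terminal")
print(pick("phone"));shot("ph1");check("ph1","terminal")
place("phone");release("phone")
arm.move_to([.40,-.2,.15],[180,0,-160]);shot("end")
for n in DEV: check("end",n)
X0=np.load("top0.npz");
for nm,(u,v) in dict(tape=(222,152),stamp=(410,195)).items():
    a=np.load("top0.npz")["p"][v-14:v+15,u-14:u+15].astype(float);b=np.load("top_end.npz")["p"][v-14:v+15,u-14:u+15].astype(float);print(nm,abs(a-b).mean())
st("end")
E
```

```text
over t 35.21 p [0.6376 0.1183 0.1095] rot [ 1.800e+02 -1.000e-01 -1.734e+02] F [-0.3  0.2 -3.3] g 0.719
set hit=True t 36.82 p [ 0.639   0.1183 -0.0206] rot [ 180.     0.  -173.4] F [ 0.2 -1.2  4.1] g 0.721
open t 37.28 p [ 0.6367  0.1181 -0.0224] rot [ 180.    -0.2 -173.4] F [ 0.3 -0.4  0.6] g 0.995
down hit=False t 41.08 p [ 0.36    0.2888 -0.028 ] rot [1.799e+02 1.000e-01 1.577e+02] F [0.5 0.6 0.9] g 0.994
closed t 41.53 p [ 0.3602  0.2891 -0.0278] rot [1.799e+02 1.000e-01 1.577e+02] F [0.4 0.7 5.4] g 0.53
up t 42.84 p [0.3585 0.2879 0.1091] rot [-1.799e+02 -1.000e-01  1.577e+02] F [ 0.3 -0.6 -2.9] g 0.526
True
check terminal along -0.0022 across -0.001 size [0.141 0.063] ang 6.3 6.6
  top z at -0.35 0.0435 exp 0.044000000000000004
  top z at 0.35 0.0449 exp 0.044000000000000004
over t 44.37 p [0.6096 0.331  0.1098] rot [-1.800e+02 -1.000e-01 -1.783e+02] F [-0.6  0.2 -0.9] g 0.528
set hit=True t 45.96 p [ 0.6108  0.3312 -0.0177] rot [ 180.     0.  -178.3] F [-0.  -0.1  3. ] g 0.527
open t 46.54 p [ 0.6094  0.3307 -0.019 ] rot [-1.799e+02 -1.000e-01 -1.783e+02] F [-1.2 -0.3  0.6] g 1.0
check phone along -0.0021 across -0.0021 size [0.151 0.046] ang 2.6 1.7
  top z at -0.35 0.0351 exp 0.036
  top z at 0.35 0.0356 exp 0.036
check terminal along -0.002 across -0.001 size [0.141 0.063] ang 6.6 6.6
  top z at -0.35 0.0437 exp 0.044000000000000004
  top z at 0.35 0.0447 exp 0.044000000000000004
check scanner along 0.008 across 0.0013 size [0.139 0.055] ang 5.5 5.6
  top z at -0.35 0.5935 exp 0.04
  top z at 0.35 0.0402 exp 0.04
check printer along -0.0009 across -0.0002 size [0.109 0.064] ang 2.9 3.3
  top z at -0.35 0.0565 exp 0.056
  top z at 0.35 0.0561 exp 0.056
tape 2.779231074118113
stamp 3.1391200951248512
end t 49.71 p [ 0.4005 -0.1997  0.15  ] rot [ 180.     0.  -159.9] F [-0.4  0.6  0.5] g 1.004
```

View pics/side_end.png

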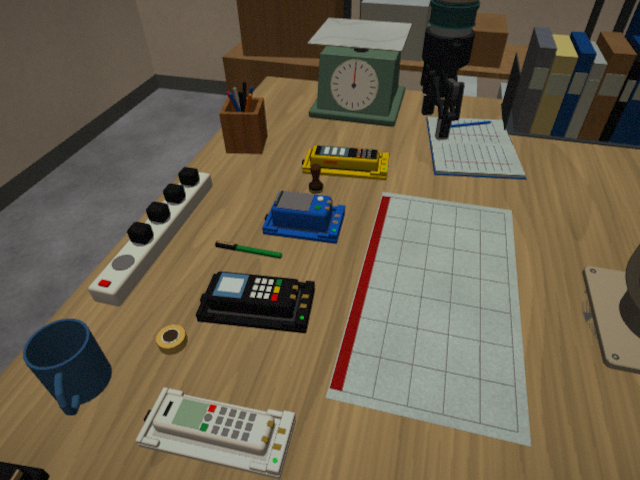

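View pics/top_end.png

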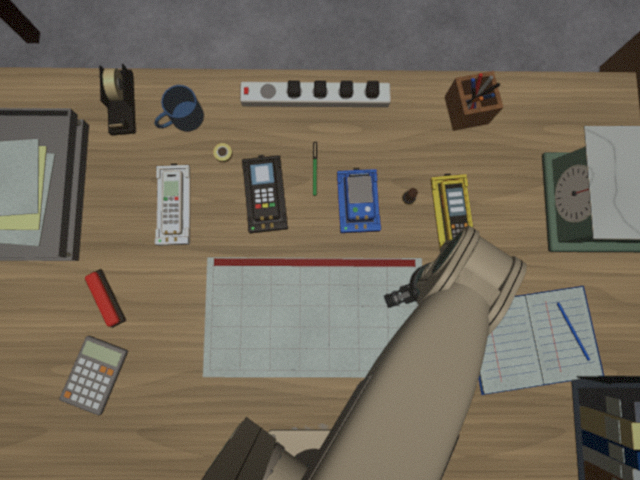

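All four devices sit in their docks, foot towards the block. In the top view they are at (171,203), (264,193), (359,199) and (456,212). The tape at (222,152) and the stamp at (410,196) haven't moved. The last scanner reading was spoiled by the arm covering its foot end; the earlier unobstructed reading was good.

```bash
python3 -c "
from plant import finish_job
finish_job()"
```

```text
the job is handed in; nothing more can be done
```

All four devices are in their own docks, face up and foot towards the contact block. I handed the job in at about 50 s of the 99 s allowed, and no verdict was reported.

- **First grasp missed:** the fingers closed on top of the printer with about 30 N. The printer did not move measurably. Touching the desk with the shut fingers showed the real tips are 30.6 mm higher than the reported TCP. I corrected for that, and every later grasp and placing worked first time.
- **Final position checks:** from the top camera, the device centres are within about 2 mm of the seat centres along and across, against the 12 mm allowed. The tops are within about 1 mm of the expected height and look flat.
- **Setting down:** each device was lowered at 0.03 m/s until it touched the seat, then released.
- **Disagreeing check:** the last scanner reading showed 8 mm along, with a length of only 139 mm instead of 156 mm, because the arm was hiding its foot end. The earlier clear view showed -1.8 mm along and 1.4 mm across, and the last side picture shows it seated.
- **Tape roll and stamp:** the last top picture matches the first to within image noise at both, so neither has shifted.

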